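# Set the line winder's guide arm to its index pointer

### The job

The line winder's guide arm has been left folded down under the supply spool. Swing it up (it has a ball knob to hold it by) until the arm lines up with the index pointer on the quadrant plate, then let go and make sure it stays in line with the pointer by itself: its rod is springy and settles back when released, so correct it until it does. Leave the pointer and the other things on the winder and the bench where they are.

Things in the scene. Friction and masses are not known exactly. Their poses are not given: they have to be found in the camera images.
- winder: the line winder, a fixed machine; base plate 500 x 360 mm, its top 28 mm above the bench. Origin on the bench straight below the guide-arm hinge; x runs level from there towards the supply spool (away from the robot), y left along the hinge axis, z up. In this frame (mm): black gear box x -195 to -30, y 100 to 205, z up to 208; hinge pillar y -35 to -25, x -15 to 15, z up to 124
- reel_center (a point): centre of the brass reel clamped on the winder (fixed): 108 mm across, 108 mm long along the winder's y, 128 mm above the bench; its end bracket and knobs reach 125 mm to its -y side and 25 mm above its centre
- supply_center (a point): centre of the supply spool (fixed), 140 mm across, 60 mm wide along the winder's y, 325 mm above the bench and 40 mm to the +y side of the arm's plane, overhanging the folded arm. Its flat upright (44 mm wide) stands 42 mm farther to +y and runs down and away to the base plate, 61 mm farther out in x; a clamp cone (44 mm across) reaches 48 mm to its -y side
- guide_hinge (a point): centre of the guide arm's friction hinge, 110 mm above the bench; the hinge axis is the winder's y axis, level. The arm swings in the winder's x-z plane; its angle is counted from the winder's x axis upwards. It lies at 8 to 22 degrees at the start and swings up towards the robot
- guide_knob (a point): centre of the black ball knob, 32 mm across, at the end of the guide arm, 170 mm from the hinge; x axis along the rod, hinge to knob; y axis along the hinge axis. Rod 8 mm, spring steel, with a 26 mm wire eye half-way along. The hinge is stiff (4 to 6 N at the knob) and stays where put, but the rod bends by 5 to 15 degrees while pushed, less for a short push, and springs straight when let go
- pointer_tip (a point): tip of the index pointer: flat steel hand 7 mm wide, 97 mm from the hinge axis to its tip, turning about the same axis, 16.5 mm to the -y side of the rod, against a quarter-circle plate of radius 68 mm marked every 5 degrees. x axis along the hand, towards the tip. It stands at 57 to 86 degrees, counted as for the arm; held by friction, not to be moved
- spool_plate: small line spool, 64 mm across, 36 mm high, standing on the base plate right of the arm; origin under its centre
- grease_tin: tin, 56 mm across, 45 mm high, on the base plate left of the arm; origin under its centre
- spool_a: small line spool, 64 mm across, 36 mm high, on the bench; origin under its centre
- spool_b: small line spool, 64 mm across, 36 mm high, on the bench; origin under its centre
- mug: mug, 80 mm across, 90 mm high, on the bench; origin under its centre
- driver: screwdriver lying on the bench
- hook_pick: hook pick, about 150 mm long, lying on the bench
- spanner: spanner lying on the bench

How it is judged (in metres and radians):
On the way, in this order (a step that is already met when the one before it is completed fails the run):
1. the guide arm has been swung up out from under the supply spool (knob more than 115 mm above the hinge) (z of guide_knob in the frame of guide_hinge above 0.115 m), for 0.1 s.
2. untouched, the arm stands in line with the pointer within 2.6 degrees for one second (angle between the x axis of guide_knob and the x axis of pointer_tip, either way round below 0.045 rad and contact force between each of the fingers, the arm and winder below 0.05 N), for 1 s.
At the end, for the whole second after the job is handed in: the guide arm, let go, stands within 2.6 degrees of the index pointer's direction (knob more than 115 mm above the hinge), with the pointer and the other things where they were (angle between the x axis of guide_knob and the x axis of pointer_tip, either way round below 0.045 rad and z of guide_knob in the frame of guide_hinge above 0.115 m and distance of pointer_tip from where it was at the start of the episode below 0.004 m and distance of each of spool_plate, grease_tin, spool_a, spool_b, mug, driver, hook_pick, spanner from where it was at the start of the episode below 0.025 m); the robot touches nothing.
It fails at once if the index pointer is moved (tip by more than 4 mm) (distance of pointer_tip from where it was at the start of the episode above 0.004 m).
It fails at once if another thing on the winder or the bench is displaced (by more than 25 mm) (distance of any of spool_plate, grease_tin, spool_a, spool_b, mug, driver, hook_pick, spanner from where it was at the start of the episode above 0.025 m).
It also fails if it takes over 43 s, if anything falls off the work surface, if the arm or the gripper's body presses on something with over 40 N, if the wrist force passes 120 N, or if a joint passes its speed limit or range.

### The arm

A 6-joint arm with a two-finger parallel gripper is mounted at the origin on the work surface. World frame = base frame: x ahead of the robot, y to its left, z up, the work surface at z = 0. Lengths are in m, angles in degrees, forces in N, time in s.
With the tool pointing down it reaches from about 0.375 to 0.9 m from the base axis. Payload 3.1 kg.
Tool frame: the origin (TCP) lies at the very end of the fingers, on their centre line; the grasp point (between the pads) lies 19 mm behind it; z points along the fingers, y is the line along which they close (so a half turn about z gives the same grasp; the last joint's range is limited). The gripper opens to 87 mm and grips with 3 to 60 N. Pads are 19 mm wide; open, the fingers measure 117 mm over their backs; the gripper's body (75 mm by 190 mm) begins 51 mm behind the grasp point.
Start: joints at [-83.05, 30.224, 82.088, -0, 67.689, -10.227], TCP at [0.185, -0.597, 0.191] pointing down, gripper open.
Joint ranges: [-176.69, 176.69], [-43.24, 126.21], [12.49, 139.97], [-82, 262], [0, 151.66], [-163.58, 163.58]. Speed limits (degrees/s): [159.86, 159.86, 180, 180, 180, 180].

### API

Orientations are given as a 3x3 rotation matrix whose columns are the frame's x, y, z axes.
In Python, from rig import bot gives the robot as it stands.
- The arm moves only by the tool move_arm, never from a script. Its argument "increments" is a list of rows, each an object with "xyz": the shift along the tool's x, y, z in mm, a list of three; "roll": the turn about the tool's z in rad; "grip": the opening in per cent of the stroke, from 0 (shut) to 100 (fully open). A call has 1 to 5 rows; each row shifts and turns the commanded pose from where the row before left it, along the tool's axes as they then stand; what a row does not reach is not made up. A row lasts 1/12 s, in which the tool goes at most 41.7 mm and 7.16 degrees, less where a joint would pass 70% of its speed; a pose out of reach is approached as far as the arm can. A call is refused whole if a number of a shift passes 41.7 or a number of a turn 0.125, either way. A call with a gripper value outside its range is refused whole. The fingers move at their own pace and stop on an object; the grip force is fixed at half the most. Time passes only in rows, so rows that do not move let the fingers close. It gives the time, the measured TCP pose, the force, the opening and the grip force at its end, in the units of the state.
- bot.read_state(): the state, without advancing time (a new reading comes with each control period).
- bot.capture(name): name is "side" or "top"; returns (picture, depth): 384x512x3 uint8, red, green, blue; 384x512 float32, m along the optical axis (not along the pixel's ray), 0 where there is no reading.
- bot.camera_model(name): a dict with "intrinsics" (3x3 intrinsics, pixels), "D" ([k1, k2, p1, p2, k3] as OpenCV has them; the pictures are not rectified), "rvec" (rotation vector, rad) and "tvec" (3), from world to camera coordinates, as OpenCV has them. Camera axes: x right, y down, z forward; pixel columns grow to the right and rows downward; lengths in m; the calibration is good to about 2 mm. A picture is of the moment at which its call begins. camera_model takes no time and is no camera call.
- bot.hand_in(): hands the job in; it is judged then, once.
Trained networks look in the newest picture that a camera, given by its name, has taken for a name from the list of things; names that differ only in an ending like _2 or _b are one class to them, and where a whole thing is asked for, a point or a joint stands for the part that bears it (a point fixed in the world has none). Each returns a list of dicts, best first, with "conf" (0 to 1); they miss things now and then, are a little off and sometimes report something else, mostly with a low value. They report only what shows in the picture. A call takes as long as a camera call.
- bot.spot_in(label, camera): "at" ([x, y, z] in m, in the coordinates of the camera as it stood for that picture, good to about 4 mm: the middle of the surface that is visible of it).
- bot.trace(label, camera): "mask" (384x512 bool, what is visible of it).
The state is a dict: "time_s": time; "joint_positions": joint angles; "qvel": joint speeds; "tau": joint torques, N m; "position": TCP position; "tcp_rot": TCP orientation; "force": force on the tool from outside, world axes, zero at the start; "moment": the same for the moment, N m; "opening": opening from 0.0 (shut) to 1.0 (fully open); "grasp_force": force on a finger pad.
Only numpy, scipy, OpenCV 4.12 (cv2) and the standard library are available. Lean on these libraries where they do the work, as an engineer would, in place of code of your own. Each camera call takes 0.05 s, during which the arm holds its last target. There are 200 camera calls.

## Working session

There is one attempt and no reset: what is moved stays moved. The work goes in short steps, Python scripts to look and compute and a tool call to move; the robot and the scene stay as the last step left them, time stands still between calls to the robot, and variables do not carry over. Pictures are saved under pics/ and viewed, at most 10 in all, crops included, and the job is handed in when it is done.

Besides the shell and the picture viewer there is one more tool, called after "Call:" by a JSON object that holds its "method" and its "body". move_arm: Moves the arm, as the interface text tells. Its arguments: {"type":"object","properties":{"increments":{"type":"array"}},"required":["increments"]}

```bash
mkdir -p pics; ls; cat > h.py <<'E'
import numpy as np,cv2
from rig import bot
def cap(n,f=None):
    p,d=bot.capture(n)
    if f: cv2.imwrite(f'pics/{f}.png',p[:,:,::-1])
    return p,d
def cam(n):
    m=bot.camera_model(n);R=cv2.Rodrigues(np.array(m['rvec'],float))[0]
    return np.array(m['intrinsics']),np.array(m['D'],float),R,np.array(m['tvec'],float).ravel()
def c2w(n,p):
    K,D,R,t=cam(n);return R.T@(np.array(p)-t)
def pix(n,u,v,z):
    K,D,R,t=cam(n);a=cv2.undistortPoints(np.array([[[u,v]]],float),K,D)[0,0]
    return R.T@(np.array([a[0]*z,a[1]*z,z])-t)
def proj(n,P):
    K,D,R,t=cam(n);return cv2.projectPoints(np.array(P,float).reshape(-1,1,3),cv2.Rodrigues(R)[0],t,K,D)[0][:,0]
E
python3 - <<'E'
from h import *
np.set_printoptions(precision=4,suppress=True)
for n in('side','top'):
    cap(n,n+'0')
    K,D,R,t=cam(n);print(n,'campos',-R.T@t,'fwd',R[2])
    for l in ['guide_knob','guide_hinge','pointer_tip','winder','spool_plate','grease_tin','mug']:
        for r in bot.spot_in(l,n)[:2]: print(l,round(r['conf'],2),c2w(n,r['at']),proj(n,c2w(n,r['at']))[0])
s=bot.read_state();print(s['time_s'],s['position'],s['tcp_rot'])
E
```

```text
pics
side campos [-0.1986  0.8281  0.9092] fwd [ 0.5777 -0.6223 -0.5282]
guide_knob 0.53 [ 0.5785 -0.0637  0.1574] [257.7471 200.5612]
guide_hinge 0.65 [0.4714 0.0531 0.1078] [257.4162 242.3088]
pointer_tip 0.56 [ 0.4807 -0.0781  0.1519] [283.434  212.0355]
winder 0.77 [0.4666 0.0561 0.11  ] [257.9276 242.8785]
winder 0.52 [0.3513 0.415  0.0384] [193.8527 348.6247]
grease_tin 0.84 [0.5631 0.0744 0.0595] [231.1689 244.587 ]
grease_tin 0.65 [0.4654 0.0554 0.1096] [258.3572 243.0428]
mug 0.6 [0.6167 0.4525 0.0597] [120.6324 295.3882]
top campos [0.3489 0.0138 1.6391] fwd [ 0.1271 -0.012  -0.9918]
guide_knob 0.51 [ 0.5833 -0.0666  0.1615] [274.1626 184.2812]
guide_knob 0.21 [ 0.3781 -0.417   0.0352] [378.9885 251.8483]
guide_hinge 0.69 [ 0.5162 -0.0306  0.0289] [261.3617 210.5934]
pointer_tip 0.7 [ 0.5197 -0.0308  0.0294] [261.4221 209.5066]
pointer_tip 0.55 [ 0.6066 -0.1641  0.0666] [302.3923 181.7578]
winder 0.66 [ 0.5163 -0.0279  0.0295] [260.5491 210.5374]
spool_plate 0.74 [ 0.6049 -0.163   0.0687] [302.1563 182.1623]
spool_plate 0.56 [ 0.5829 -0.0679  0.1572] [274.5289 184.6152]
grease_tin 0.77 [0.5677 0.0626 0.072 ] [232.8334 193.441 ]
mug 0.58 [0.6369 0.4569 0.0382] [114.9137 174.4789]
0.8 [ 0.1846 -0.5971  0.1907] [[ 0.9554  0.2954 -0.    ]
 [ 0.2954 -0.9554 -0.0001]
 [-0.      0.     -1.    ]]
```

View pics/side0.png

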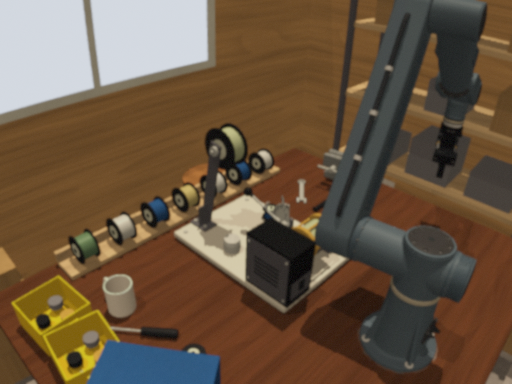

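View pics/top0.png

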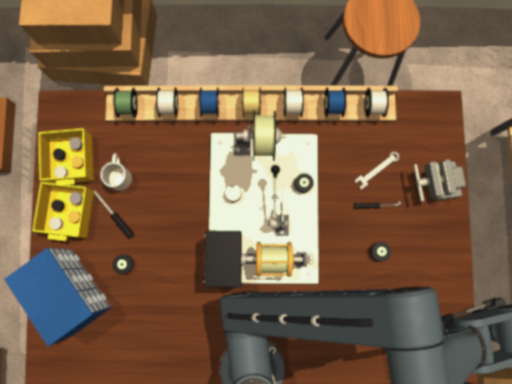

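The views show the folded arm on the white base plate at about (275,170)–(280,225) in top. The side view is partly hidden by the gear box near (265,215). I'll zoom in on both.

```bash
python3 - <<'E'
from h import *
np.set_printoptions(precision=4,suppress=True)
pt,dt=cap('top');ps,ds=cap('side')
a=cv2.resize(pt[125:295,200:330,::-1],None,fx=3.5,fy=3.5,interpolation=cv2.INTER_CUBIC)
b=cv2.resize(ps[115:265,195:335,::-1],None,fx=4,fy=4,interpolation=cv2.INTER_CUBIC)
cv2.imwrite('pics/ta.png',a);cv2.imwrite('pics/sb.png',b)
# plate: points at z~28mm by depth
K,D,R,t=cam('top')
vv,uu=np.mgrid[120:300,190:340]
P=np.array([pix('top',u,v,dt[v,u]) for u,v in zip(uu.ravel(),vv.ravel())]).reshape(180,150,3)
m=((abs(P[...,2]-.028)<.006)&(pt[120:300,190:340].min(-1)>110)).astype(np.uint8)
pts=P[m>0][:,:2].astype(np.float32)
print(len(pts),cv2.minAreaRect(pts*1000), pts.min(0),pts.max(0))
for n in('top','side'):
  for l in('guide_knob','pointer_tip','guide_hinge','spool_plate'):
    for r in bot.trace(l,n)[:1]:
      y,x=np.nonzero(r['mask']);print(n,l,round(r['conf'],2),len(x),x.min(),x.max(),y.min(),y.max(),x.mean(),y.mean())
E
```

```text
Traceback (most recent call last):
  File "h.py", line 13, in pix
    K,D,R,t=cam(n);a=cv2.undistortPoints(np.array([[[u,v]]],float),K,D)[0,0]
            ~~~^^^
  File "h.py", line 8, in cam
    m=bot.camera_model(n);R=cv2.Rodrigues(np.array(m['rvec'],float))[0]
ValueError: time passes only in moves, steps and waits
```

View pics/ta.png

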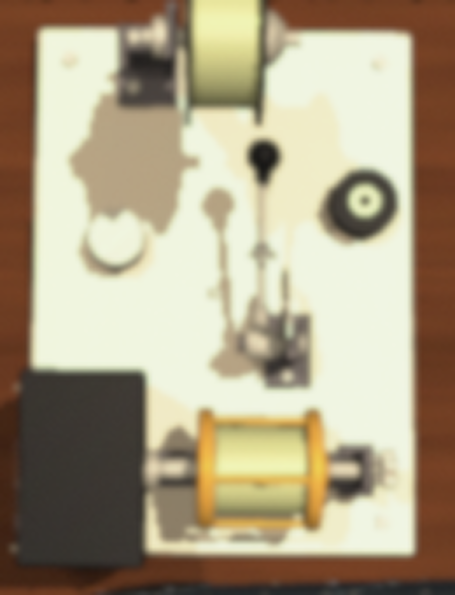

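View pics/sb.png

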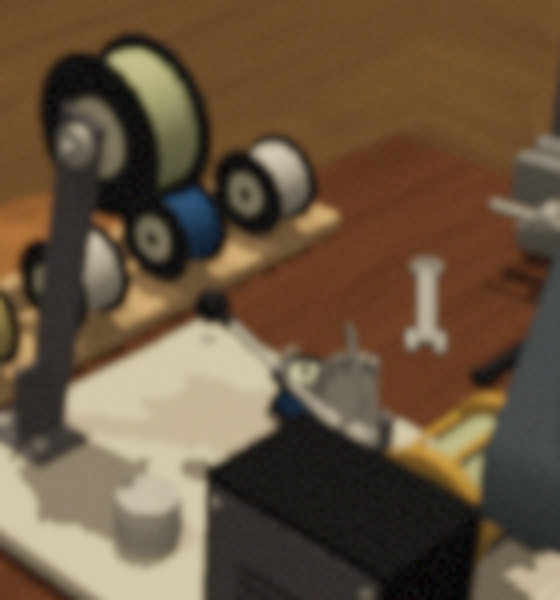

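The crops show the knob at top (275.1,169.9) and side (248,191), and the pointer tip at side (282.8,196.3) and top about (281.7,202). The plate corners are clear. I'll triangulate these.

```bash
cat >> h.py <<'E'
def ray(n,u,v):
    K,D,R,t=cam(n);a=cv2.undistortPoints(np.array([[[u,v]]],float),K,D)[0,0]
    d=R.T@np.array([a[0],a[1],1]);return -R.T@t,d/np.linalg.norm(d)
def plane(n,u,v,z):
    c,d=ray(n,u,v);return c+d*(z-c[2])/d[2]
def tri(a,b):
    (c,d),(e,f)=ray('top',*a),ray('side',*b)
    s=np.linalg.lstsq(np.c_[d,-f],e-c,rcond=None)[0]
    return (c+d*s[0]+e+f*s[1])/2,np.linalg.norm(c+d*s[0]-e-f*s[1])
E
python3 - <<'E'
from h import *
np.set_printoptions(precision=4,suppress=True)
for c in [(40,28),(411,35),(415,553)]: print('corner',plane('top',200+c[0]/3.5,125+c[1]/3.5,.028))
print('knob',tri((275.1,169.9),(248,191)))
print('ptip',tri((281.7,202),(282.8,196.3)))
print('tin',plane('top',200+116/3.5,125+240/3.5,.073),'spoolp',plane('top',200+365/3.5,125+201/3.5,.064))
print('reel mid',plane('top',200+263/3.5,125+470/3.5,.182))
print('hinge',plane('top',200+265/3.5,125+345/3.5,.110))
E
```

```text
corner [0.7805 0.137  0.028 ]
corner [ 0.7736 -0.2224  0.028 ]
corner [ 0.278  -0.2164  0.028 ]
knob (array([ 0.6269, -0.0689,  0.1709]), np.float64(0.00157306147392897))
ptip (array([ 0.5151, -0.0939,  0.1908]), np.float64(0.024091385332115516))
tin [0.5671 0.0616 0.073 ] spoolp [ 0.6048 -0.1705  0.064 ]
reel mid [ 0.3551 -0.0665  0.182 ]
hinge [ 0.4667 -0.0732  0.11  ]
```

```bash
python3 - <<'E'
from h import *
np.set_printoptions(precision=4,suppress=True)
c,d=ray('top',200+223/3.5,125+122/3.5)
from scipy.optimize import brentq
n=np.array([d[2],-d[0]])/np.hypot(d[0],d[2])
for s in (1,-1): print('supply xc',c[0]+d[0]*(.325-c[2])/d[2]+s*.07/abs(d[2])*np.hypot(d[0],d[2]))
print(plane('top',200+223/3.5,125+122/3.5,.325))
yaw=np.deg2rad(-1.);ex=np.array([np.cos(yaw),np.sin(yaw),0]);ey=np.array([-ex[1],ex[0],0]);ez=np.array([0,0,1.])
k=np.array([.6269,-.0689,.1709]);h=k-ex*np.sqrt(.17**2-.0609**2);h[2]=.11;print('hinge',h)
for nm,uv,n in(('side',(282.8,196.3),'side'),('top',(281.7,202),'top')):
    c,d=ray(n,*uv);q=h-ey*.0165
    if n=='side':
        P=c+d*((q-c)@ey)/(d@ey);r=P-q;print(nm,P,np.hypot(r@ex,r[2]),np.rad2deg(np.arctan2(r[2],r@ex)))
for a in(57,62,67,72,77,82,86):
    A=np.deg2rad(a);f=lambda r,o:h+ey*o+r*(np.cos(A)*ex+np.sin(A)*ez)
    P=[f(.097,-.0165),f(.07,-.0165),f(.17,0)]
    print(a,'top crop',((proj('top',P)-[200,125])*3.5).round(0).tolist(),'side crop',((proj('side',P)-[195,115])*4).round(0).tolist())
print(bot.read_state()['time_s'])
E
```

```text
supply xc 0.6966895169994841
supply xc 0.5536303819927554
[ 0.6252 -0.0296  0.325 ]
hinge [ 0.4682 -0.0661  0.11  ]
side [ 0.4918 -0.083   0.2039] 0.09687493626450214 75.74164520935506
57 top crop [[282.0, 274.0], [280.0, 294.0], [267.0, 217.0]] side crop [[323.0, 325.0], [335.0, 356.0], [275.0, 247.0]]
62 top crop [[282.0, 282.0], [280.0, 300.0], [268.0, 231.0]] side crop [[330.0, 324.0], [340.0, 355.0], [288.0, 244.0]]
67 top crop [[282.0, 291.0], [280.0, 306.0], [268.0, 247.0]] side crop [[337.0, 323.0], [345.0, 355.0], [301.0, 243.0]]
72 top crop [[283.0, 300.0], [281.0, 312.0], [268.0, 263.0]] side crop [[345.0, 324.0], [351.0, 355.0], [315.0, 244.0]]
77 top crop [[283.0, 309.0], [281.0, 319.0], [268.0, 280.0]] side crop [[353.0, 326.0], [357.0, 357.0], [329.0, 246.0]]
82 top crop [[283.0, 319.0], [281.0, 326.0], [268.0, 297.0]] side crop [[361.0, 328.0], [363.0, 358.0], [344.0, 250.0]]
86 top crop [[283.0, 327.0], [281.0, 332.0], [268.0, 312.0]] side crop [[368.0, 330.0], [368.0, 360.0], [356.0, 254.0]]
0.9
```

Call:
{"method": "move_arm", "body": {"increments": [{"xyz": [0,0,-40],"roll": 0.105,"grip": 100},{"xyz": [0,0,-40],"roll": 0.105,"grip": 100},{"xyz": [0,0,-40],"roll": 0.105,"grip": 100},{"xyz": [0,0,-30],"roll": 0,"grip": 100},{"xyz": [0,0,0],"roll": 0,"grip": 100}]}}

```text
time_s: 1.32
position: [0.1853, -0.6011, 0.3493]
tcp_rot: [[1.0, -0.015, 0.002], [-0.015, -1.0, -0.016], [0.002, 0.016, -1.0]]
force: [0.6, -0.4, 1.6]
opening: 0.995
grasp_force: 0.0
```

Call:
{"method": "move_arm", "body": {"increments": [{"xyz": [24,-33.6,0],"roll": 0,"grip": 100},{"xyz": [24,-33.6,0],"roll": 0,"grip": 100},{"xyz": [24,-33.6,0],"roll": 0,"grip": 100},{"xyz": [24,-33.6,0],"roll": 0,"grip": 100},{"xyz": [24,-33.6,0],"roll": 0,"grip": 100}]}}

```text
time_s: 1.73
position: [0.3077, -0.4291, 0.3401]
tcp_rot: [[1.0, -0.016, -0.0], [-0.016, -1.0, 0.001], [-0.0, -0.001, -1.0]]
force: [0.4, -1.3, 0.4]
opening: 1.002
grasp_force: 0.0
```

Call:
{"method": "move_arm", "body": {"increments": [{"xyz": [24,-33.6,0],"roll": 0,"grip": 100},{"xyz": [24,-33.6,0],"roll": 0,"grip": 100},{"xyz": [24,-33.6,0],"roll": 0,"grip": 100},{"xyz": [24,-33.6,0],"roll": 0,"grip": 100},{"xyz": [24,-33.6,0],"roll": 0,"grip": 100}]}}

```text
time_s: 2.15
position: [0.4303, -0.2628, 0.3404]
tcp_rot: [[1.0, -0.015, -0.0], [-0.015, -1.0, 0.0], [-0.0, -0.0, -1.0]]
force: [0.0, -0.7, -0.7]
opening: 0.999
grasp_force: 0.0
```

Call:
{"method": "move_arm", "body": {"increments": [{"xyz": [24,-33.6,0],"roll": 0,"grip": 100},{"xyz": [24,-33.6,0],"roll": 0,"grip": 100},{"xyz": [24,-33.6,0],"roll": 0,"grip": 100},{"xyz": [24,-33.6,0],"roll": 0,"grip": 100},{"xyz": [0,0,0],"roll": 0,"grip": 100}]}}

```text
time_s: 2.57
position: [0.5309, -0.1255, 0.3402]
tcp_rot: [[1.0, -0.007, 0.002], [-0.007, -1.0, 0.004], [0.002, -0.004, -1.0]]
force: [-0.2, 0.4, 0.3]
opening: 1.0
grasp_force: 0.0
```

Call:
{"method": "move_arm", "body": {"increments": [{"xyz": [21,-28,0],"roll": 0,"grip": 100},{"xyz": [21,-28,0],"roll": 0,"grip": 100},{"xyz": [0,0,0],"roll": 0,"grip": 100},{"xyz": [0,0,30],"roll": 0,"grip": 100},{"xyz": [0,0,30],"roll": 0,"grip": 100}]}}

```text
time_s: 2.98
position: [0.5719, -0.0769, 0.2815]
tcp_rot: [[1.0, -0.014, 0.005], [-0.013, -1.0, -0.002], [0.005, 0.002, -1.0]]
force: [-0.2, -0.9, -0.9]
opening: 1.002
grasp_force: 0.0
```

Call:
{"method": "move_arm", "body": {"increments": [{"xyz": [0,0,30],"roll": 0,"grip": 100},{"xyz": [0,0,0],"roll": 0,"grip": 100},{"xyz": [0,0,0],"roll": 0,"grip": 100}]}}

```text
time_s: 3.23
position: [0.569, -0.0768, 0.2492]
tcp_rot: [[1.0, -0.016, -0.005], [-0.016, -1.0, 0.001], [-0.005, -0.001, -1.0]]
force: [0.6, -0.1, -0.3]
opening: 0.998
grasp_force: 0.0
```

```bash
python3 - <<'E'
from h import *
ps,_=cap('side');pt,_=cap('top')
b=cv2.resize(ps[100:240,205:345,::-1],None,fx=4,fy=4,interpolation=cv2.INTER_CUBIC)
a=cv2.resize(pt[125:265,230:290,::-1],None,fx=4,fy=4,interpolation=cv2.INTER_CUBIC)
cv2.imwrite('pics/v1.png',np.hstack([b,a]))
E
```

```text
(no output)
```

View pics/v1.png

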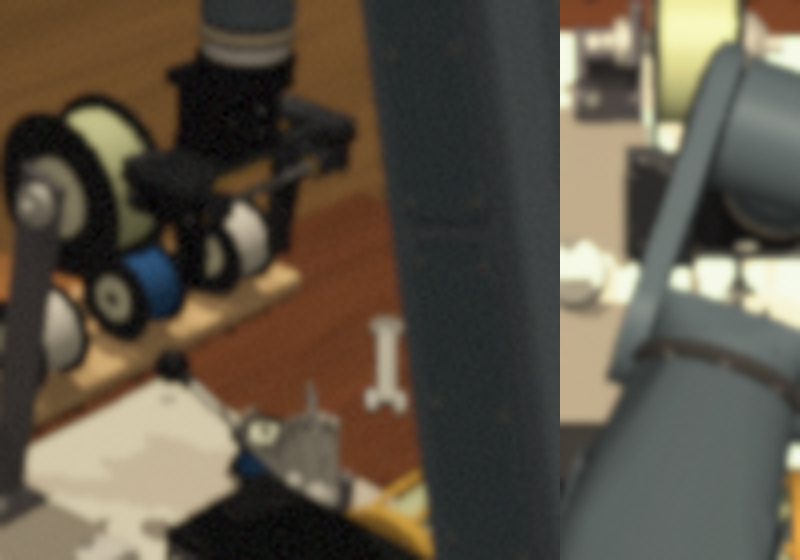

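The side view shows the gripper above the folded rod, with the knob at crop (172,365) and clear space below it. The top view shows a wrist link near the spool, so I'll check its height by depth.

```bash
python3 - <<'E'
from h import *
np.set_printoptions(precision=3,suppress=True)
K,D,R,t=cam('top')
p,d=bot.capture('top')
K,D,R,t=cam('top')
vv,uu=np.mgrid[125:200,230:320]
n=cv2.undistortPoints(np.stack([uu.ravel(),vv.ravel()],-1).astype(float).reshape(-1,1,2),K,D)[:,0]
z=d[125:200,230:320].ravel();P=(np.c_[n*z[:,None],z]-t)@R
P=P[(z>0)&(P[:,2]>.2)]
for x0 in np.arange(.54,.80,.015):
    Q=P[abs(P[:,0]-x0)<.0075]
    for nm,m in(('spool side',Q[:,1]>-.055),('arm side',Q[:,1]<=-.055)):
        S=Q[m]
        if len(S):print(round(x0,3),nm,len(S),'z',np.percentile(S[:,2],[2,50,98]),'y',S[:,1].min(),S[:,1].max())
E
```

```text
0.54 spool side 302 z [0.37  0.461 0.649] y -0.05493648204861539 0.018767601851463197
0.54 arm side 574 z [0.368 0.553 0.639] y -0.16728148529435055 -0.055031035725180956
0.555 spool side 283 z [0.393 0.609 0.645] y -0.05467733918898121 0.018716232655769927
0.555 arm side 321 z [0.394 0.625 0.635] y -0.16777484103925616 -0.056157462734999344
0.57 spool side 214 z [0.394 0.624 0.641] y -0.05436182076083275 0.01869611294120961
0.57 arm side 298 z [0.394 0.626 0.632] y -0.16752402291353088 -0.056086894991828465
0.585 spool side 193 z [0.392 0.625 0.636] y -0.054595709662563593 0.01868562338087595
0.585 arm side 230 z [0.395 0.622 0.629] y -0.16823501264384005 -0.05615362498505311
0.6 spool side 169 z [0.382 0.617 0.632] y -0.054942982159762135 0.01867017756550569
0.6 arm side 104 z [0.395 0.614 0.624] y -0.16907487127978493 -0.05516725718695238
0.615 spool side 48 z [0.392 0.615 0.624] y -0.053487815986451394 0.018655559976481037
0.615 arm side 7 z [0.607 0.609 0.614] y -0.06450939094893546 -0.05539446931850576
0.63 spool side 10 z [0.319 0.353 0.604] y -0.03662318431289206 5.2286227844
[... 237 characters left out ...]
16192758 -0.055209255666188874
0.675 spool side 116 z [0.328 0.377 0.392] y -0.04236008881484648 0.02712137943291653
0.675 arm side 4 z [0.349 0.387 0.39 ] y -0.0625954366825852 -0.05524474742867939
0.69 spool side 187 z [0.287 0.379 0.395] y -0.053117715855793994 0.03537680145673247
0.69 arm side 56 z [0.328 0.341 0.396] y -0.08838925478444093 -0.05511488627042405
0.705 spool side 122 z [0.327 0.378 0.395] y -0.05321730998700778 0.0353919561168321
0.705 arm side 29 z [0.326 0.344 0.395] y -0.08355962029325077 -0.05533155747332625
0.72 spool side 9 z [0.321 0.35  0.353] y 0.002172603052653689 0.016007441503096163
0.72 arm side 1 z [0.331 0.331 0.331] y -0.0693811303457636 -0.0693811303457636
```

Call:
{"method": "move_arm", "body": {"increments": [{"xyz": [6,-9,20],"roll": 0,"grip": 100},{"xyz": [0,0,30],"roll": 0,"grip": 100},{"xyz": [0,0,30],"roll": 0,"grip": 100},{"xyz": [0,0,30],"roll": 0,"grip": 100},{"xyz": [0,0,0],"roll": 0,"grip": 100}]}}

```text
time_s: 3.8
position: [0.5738, -0.0669, 0.1373]
tcp_rot: [[1.0, -0.015, -0.008], [-0.015, -1.0, 0.002], [-0.008, -0.002, -1.0]]
force: [-0.9, 0.5, -0.3]
opening: 1.001
grasp_force: 0.0
```

Call:
{"method": "move_arm", "body": {"increments": [{"xyz": [0,0,8],"roll": 0,"grip": 60},{"xyz": [0,0,0],"roll": 0,"grip": 30},{"xyz": [0,0,0],"roll": 0,"grip": 20},{"xyz": [0,0,0],"roll": 0,"grip": 20}]}}

```text
time_s: 4.13
position: [0.5784, -0.0681, 0.1348]
tcp_rot: [[1.0, -0.015, 0.004], [-0.015, -1.0, -0.001], [0.004, 0.001, -1.0]]
force: [0.4, 0.5, 0.6]
opening: 0.777
grasp_force: 0.0
```

Call:
{"method": "move_arm", "body": {"increments": [{"xyz": [0,0,0],"roll": 0,"grip": 0},{"xyz": [0,0,0],"roll": 0,"grip": 0},{"xyz": [0,0,0],"roll": 0,"grip": 0},{"xyz": [0,0,0],"roll": 0,"grip": 0},{"xyz": [0,0,0],"roll": 0,"grip": 0}]}}

```text
time_s: 4.55
position: [0.5768, -0.0676, 0.1328]
tcp_rot: [[1.0, -0.015, 0.0], [-0.015, -1.0, -0.0], [0.0, 0.0, -1.0]]
force: [0.0, -0.3, -0.1]
opening: 0.397
grasp_force: 0.0
```

Call:
{"method": "move_arm", "body": {"increments": [{"xyz": [0,0,0],"roll": 0,"grip": 0},{"xyz": [0,0,0],"roll": 0,"grip": 0},{"xyz": [0,0,0],"roll": 0,"grip": 0},{"xyz": [0,0,0],"roll": 0,"grip": 0},{"xyz": [0,0,0],"roll": 0,"grip": 0}]}}

```text
time_s: 4.97
position: [0.5767, -0.0676, 0.1326]
tcp_rot: [[1.0, -0.015, -0.0], [-0.015, -1.0, 0.0], [-0.0, -0.0, -1.0]]
force: [0.3, 0.4, 0.5]
opening: 0.046
grasp_force: 0.0
```

Call:
{"method": "move_arm", "body": {"increments": [{"xyz": [0,0,0],"roll": 0,"grip": 0},{"xyz": [0,0,0],"roll": 0,"grip": 0}]}}

```text
time_s: 5.13
position: [0.5767, -0.0676, 0.1326]
tcp_rot: [[1.0, -0.015, -0.0], [-0.015, -1.0, 0.0], [-0.0, -0.0, -1.0]]
force: [-0.2, -0.3, 0.1]
opening: 0.007
grasp_force: 0.0
```

```bash
python3 - <<'E'
from h import *
ps,_=cap('side')
b=cv2.resize(ps[150:240,215:320,::-1],None,fx=6,fy=6,interpolation=cv2.INTER_CUBIC)
cv2.imwrite('pics/v2.png',b)
print(((proj('side',[.5767,-.0676,.1326])-[215,150])*6))
E
```

```text
[[262.21596427 339.66290198]]
```

View pics/v2.png

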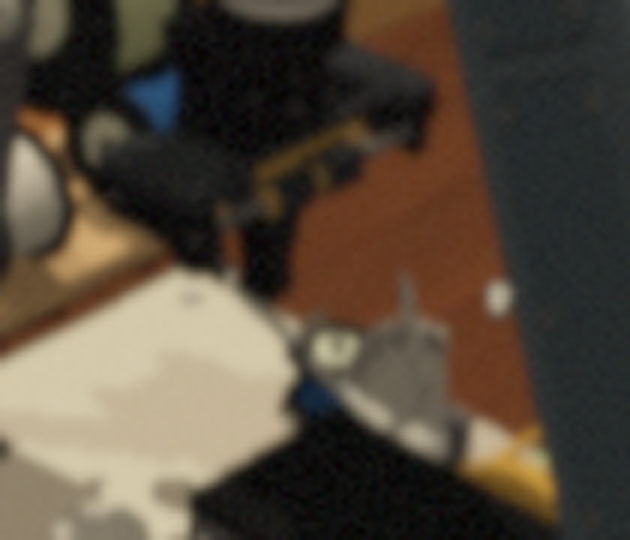

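The crop shows the closed fingers ending at about (265,292), just above the rod. The TCP should project to (262,340), so I'll check the camera against the earlier views.

```bash
python3 - <<'E'
from h import *
np.set_printoptions(precision=1,suppress=True)
print('side0',proj('side',[[.1846,-.5971,.1907],[.1846,-.5971,.21]]))
print('v1',(proj('side',[[.569,-.0333,.2492],[.569,-.1203,.2492],[.569,-.0333,.2682],[.569,-.1203,.2682]])-[205,100])*4)
p,d=bot.capture('side');
for v in range(185,214,2): print(v,[round(float(pix('side',258,v,d[v,258])[i]),3) for i in range(3)],p[v,258], [round(float(x),3) for x in pix('side',262,v,d[v,262])])
print(proj('side',[[.5767,-.0676,.1326],[.5767,-.0676,.152]]))
E
```

```text
side0 [[437.9 178.5]
 [439.2 173.9]]
v1 [[197.8 322.2]
 [270.4 284.9]
 [198.5 300.9]
 [271.6 264.2]]
185 [0.542, -0.02, 0.25] [50 44 35] [0.54, -0.036, 0.244]
187 [0.564, -0.046, 0.223] [21 20 16] [0.568, -0.069, 0.211]
189 [0.568, -0.05, 0.212] [12 13 11] [0.568, -0.07, 0.204]
191 [0.572, -0.055, 0.201] [13 14 13] [0.57, -0.072, 0.194]
193 [0.573, -0.057, 0.192] [11 10 13] [0.566, -0.068, 0.19]
195 [0.575, -0.059, 0.183] [14 13 15] [0.568, -0.071, 0.18]
197 [0.572, -0.057, 0.177] [8 5 9] [0.566, -0.07, 0.174]
199 [0.574, -0.06, 0.167] [45 43 37] [0.565, -0.069, 0.167]
201 [0.582, -0.069, 0.152] [109 102  84] [0.728, -0.261, -0.001]
203 [0.578, -0.065, 0.147] [177 166 138] [0.691, -0.218, 0.026]
205 [0.693, -0.198, 0.025] [209 197 167] [0.565, -0.07, 0.144]
207 [0.683, -0.187, 0.026] [212 201 171] [0.558, -0.062, 0.143]
209 [0.672, -0.175, 0.028] [212 201 171] [0.63, -0.147, 0.061]
211 [0.665, -0.166, 0.026] [210 197 167] [0.654, -0.176, 0.027]
213 [0.656, -0.157, 0.026] [199 185 155] [0.645, -0.167, 0.026]
[[258.7 206.6]
 [258.9 201.7]]
```

Depth puts the fingertips at z≈0.165 against a reported 0.133, so the reading is about 32 mm low and the fingers closed above the rod. I'll open, go 32 mm lower and close again.

Call:
{"method": "move_arm", "body": {"increments": [{"xyz": [0,0,0],"roll": 0,"grip": 45},{"xyz": [0,0,0],"roll": 0,"grip": 45},{"xyz": [0,0,0],"roll": 0,"grip": 45},{"xyz": [0,0,0],"roll": 0,"grip": 45},{"xyz": [0,0,0],"roll": 0,"grip": 45}]}}

```text
time_s: 5.65
position: [0.5767, -0.0676, 0.1327]
tcp_rot: [[1.0, -0.015, 0.0], [-0.015, -1.0, 0.0], [0.0, -0.0, -1.0]]
force: [0.8, -0.3, -0.4]
opening: 0.302
grasp_force: 0.0
```

Call:
{"method": "move_arm", "body": {"increments": [{"xyz": [0,0,11],"roll": 0,"grip": 45},{"xyz": [0,0,11],"roll": 0,"grip": 45},{"xyz": [0,0,10],"roll": 0,"grip": 20},{"xyz": [0,0,0],"roll": 0,"grip": 0},{"xyz": [0,0,0],"roll": 0,"grip": 0}]}}

```text
time_s: 6.07
position: [0.5756, -0.0673, 0.0991]
tcp_rot: [[1.0, -0.015, -0.003], [-0.015, -1.0, 0.001], [-0.003, -0.001, -1.0]]
force: [-0.3, -0.7, -0.8]
opening: 0.3
grasp_force: 0.0
```

Call:
{"method": "move_arm", "body": {"increments": [{"xyz": [0,0,0],"roll": 0,"grip": 0},{"xyz": [0,0,0],"roll": 0,"grip": 0},{"xyz": [0,0,0],"roll": 0,"grip": 0},{"xyz": [0,0,0],"roll": 0,"grip": 0}]}}

```text
time_s: 6.4
position: [0.5771, -0.0689, 0.1011]
tcp_rot: [[1.0, -0.014, 0.001], [-0.014, -1.0, -0.003], [0.001, 0.002, -1.0]]
force: [-0.9, -3.8, -0.9]
opening: 0.076
grasp_force: 30.0
```

Call:
{"method": "move_arm", "body": {"increments": [{"xyz": [-4,0,-9.3],"roll": 0,"grip": 0},{"xyz": [-4.9,0,-9],"roll": 0,"grip": 0},{"xyz": [-5.6,0,-8.5],"roll": 0,"grip": 0},{"xyz": [-6.4,0,-7.9],"roll": 0,"grip": 0},{"xyz": [0,0,0],"roll": 0,"grip": 0}]}}

```text
time_s: 6.82
position: [0.5559, -0.0684, 0.1365]
tcp_rot: [[1.0, -0.015, 0.003], [-0.015, -1.0, -0.002], [0.003, 0.002, -1.0]]
force: [3.3, -5.0, -9.4]
opening: 0.084
grasp_force: 30.0
```

Call:
{"method": "move_arm", "body": {"increments": [{"xyz": [-7,0,-7.4],"roll": 0,"grip": 0},{"xyz": [-7.6,0,-6.8],"roll": 0,"grip": 0},{"xyz": [-8.2,0,-6],"roll": 0,"grip": 0},{"xyz": [-8.7,0,-5.4],"roll": 0,"grip": 0},{"xyz": [0,0,0],"roll": 0,"grip": 0}]}}

```text
time_s: 7.23
position: [0.5256, -0.0683, 0.162]
tcp_rot: [[1.0, -0.015, 0.006], [-0.015, -1.0, -0.003], [0.006, 0.003, -1.0]]
force: [3.9, -5.2, -9.3]
opening: 0.082
grasp_force: 30.9
```

```bash
python3 - <<'E'
from h import *
ps,_=cap('side')
b=cv2.resize(ps[120:240,205:325,::-1],None,fx=5,fy=5,interpolation=cv2.INTER_CUBIC)
cv2.imwrite('pics/v3.png',b)
E
```

```text
(no output)
```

View pics/v3.png

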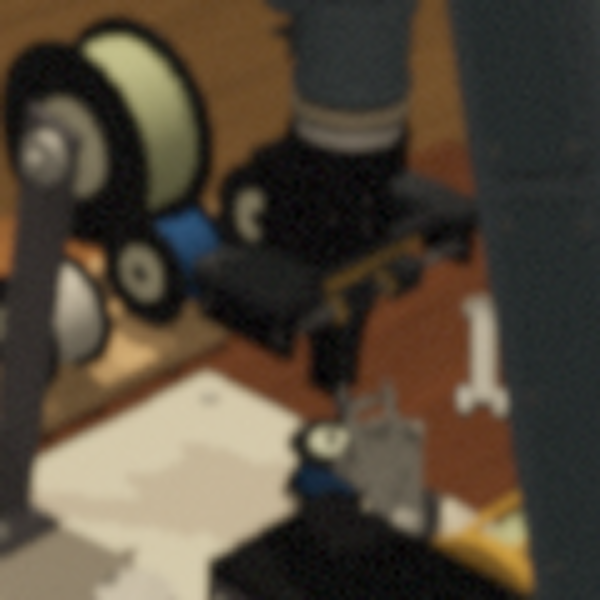

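The fingers hold the rod (finger tip about (335,385)) and the pointer tip is clear at about (385,370). Next is to release, back off upwards and look.

Call:
{"method": "move_arm", "body": {"increments": [{"xyz": [0,0,0],"roll": 0,"grip": 55},{"xyz": [0,0,0],"roll": 0,"grip": 55},{"xyz": [0,0,0],"roll": 0,"grip": 55},{"xyz": [0,0,0],"roll": 0,"grip": 55},{"xyz": [0,0,0],"roll": 0,"grip": 55}]}}

```text
time_s: 7.7
position: [0.524, -0.0663, 0.1613]
tcp_rot: [[1.0, -0.015, -0.0], [-0.015, -1.0, 0.001], [-0.0, -0.001, -1.0]]
force: [-0.5, -0.0, 0.3]
opening: 0.372
grasp_force: 0.0
```

Call:
{"method": "move_arm", "body": {"increments": [{"xyz": [0,0,0],"roll": 0,"grip": 55},{"xyz": [0,0,-35],"roll": 0,"grip": 55},{"xyz": [0,0,-35],"roll": 0,"grip": 55},{"xyz": [0,0,-40],"roll": 0,"grip": 55},{"xyz": [0,0,0],"roll": 0,"grip": 55}]}}

```text
time_s: 8.12
position: [0.5293, -0.0681, 0.2788]
tcp_rot: [[1.0, -0.015, 0.015], [-0.015, -1.0, -0.005], [0.015, 0.005, -1.0]]
force: [0.7, -0.3, -0.4]
opening: 0.544
grasp_force: 0.0
```

```bash
cat >> h.py <<'E'
def blob(n='side'):
    p,d=cap(n);g=p.max(-1)
    return p,d
def angle_of(n,uv,h=np.array([.4682,-.0661,.110]),off=0.,yaw=-.0165):
    ex=np.array([np.cos(yaw),np.sin(yaw),0]);ey=np.array([-ex[1],ex[0],0]);q=h+ey*off
    c,d=ray(n,*uv);P=c+d*((q-c)@ey)/(d@ey);r=P-q;return np.hypot(r@ex,r[2]),np.rad2deg(np.arctan2(r[2],r@ex)),P
E
python3 - <<'E'
from h import *
ps,d=cap('side')
b=cv2.resize(ps[120:240,205:325,::-1],None,fx=5,fy=5,interpolation=cv2.INTER_CUBIC)
cv2.imwrite('pics/v4.png',b)
for a in(45,50,55,60):
    A=np.deg2rad(a);print(a,(proj('side',[.4682+.17*np.cos(A),-.068,.11+.17*np.sin(A)])-[205,120])*5)
for r in bot.trace('guide_knob','side')[:2]:
    y,x=np.nonzero(r['mask']);print(r['conf'],len(x),(x.mean()-205)*5,(y.mean()-120)*5)
E
```

```text
45 [[260.73822189 298.89228429]]
50 [[273.9110728 291.3241551]]
55 [[288.22613085 285.45582614]]
60 [[303.59903376 281.37737031]]
0.75 161 292.57763975155285 339.6583850931677
```

View pics/v4.png

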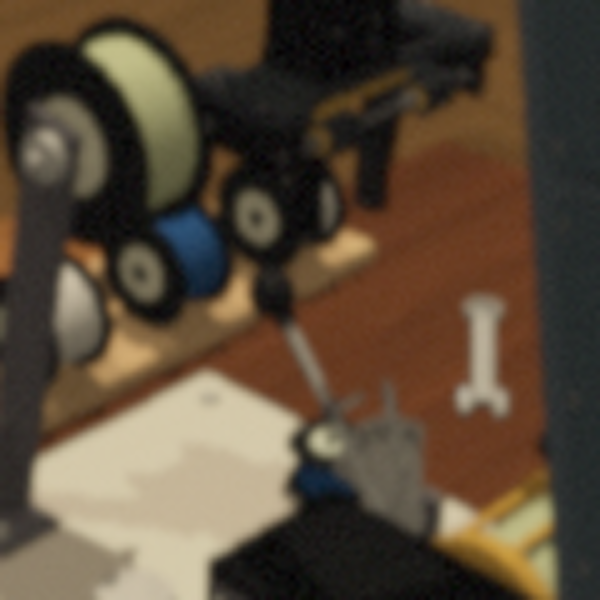

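Free knob at crop (273,292), about 49.7°. Pointer tip at (388,382), about 75.7°. The push bent the rod by about 11°. I'll regrasp at the knob.

Call:
{"method": "move_arm", "body": {"increments": [{"xyz": [25,2,0],"roll": 0,"grip": 75},{"xyz": [26,0,0],"roll": 0,"grip": 75},{"xyz": [0,0,0],"roll": 0,"grip": 75},{"xyz": [0,0,25],"roll": 0,"grip": 75},{"xyz": [0,0,25],"roll": 0,"grip": 75}]}}

```text
time_s: 8.63
position: [0.5754, -0.0694, 0.2198]
tcp_rot: [[1.0, -0.015, 0.0], [-0.015, -1.0, -0.0], [0.0, 0.0, -1.0]]
force: [-0.9, 0.0, -0.7]
opening: 0.739
grasp_force: 0.0
```

Call:
{"method": "move_arm", "body": {"increments": [{"xyz": [0,0,25],"roll": 0,"grip": 75},{"xyz": [0,0,10],"roll": 0,"grip": 75},{"xyz": [0,0,0],"roll": 0,"grip": 0},{"xyz": [0,0,0],"roll": 0,"grip": 0},{"xyz": [0,0,0],"roll": 0,"grip": 0}]}}

```text
time_s: 9.05
position: [0.576, -0.0698, 0.1869]
tcp_rot: [[1.0, -0.015, 0.002], [-0.015, -1.0, -0.0], [0.002, 0.0, -1.0]]
force: [-1.1, 0.2, 1.1]
opening: 0.608
grasp_force: 0.0
```

Call:
{"method": "move_arm", "body": {"increments": [{"xyz": [0,0,0],"roll": 0,"grip": 0},{"xyz": [0,0,0],"roll": 0,"grip": 0},{"xyz": [0,0,0],"roll": 0,"grip": 0},{"xyz": [0,0,0],"roll": 0,"grip": 0}]}}

```text
time_s: 9.38
position: [0.576, -0.0699, 0.1869]
tcp_rot: [[1.0, -0.015, 0.002], [-0.015, -1.0, -0.001], [0.002, 0.001, -1.0]]
force: [0.6, 0.1, 0.6]
opening: 0.345
grasp_force: 30.0
```

Call:
{"method": "move_arm", "body": {"increments": [{"xyz": [-11.8,0,-9],"roll": 0,"grip": 0},{"xyz": [-12.4,0,-8.1],"roll": 0,"grip": 0},{"xyz": [-13.1,0,-6.9],"roll": 0,"grip": 0},{"xyz": [-13.7,0,-5.7],"roll": 0,"grip": 0},{"xyz": [-14.1,0,-4.6],"roll": 0,"grip": 0}]}}

```text
time_s: 9.8
position: [0.5123, -0.0692, 0.2211]
tcp_rot: [[1.0, -0.015, 0.006], [-0.015, -1.0, -0.001], [0.006, 0.001, -1.0]]
force: [4.7, -0.6, -5.3]
opening: 0.348
grasp_force: 30.0
```

Call:
{"method": "move_arm", "body": {"increments": [{"xyz": [-14.5,0,-3.3],"roll": 0,"grip": 0},{"xyz": [-14.7,0,-2],"roll": 0,"grip": 0},{"xyz": [0,0,0],"roll": 0,"grip": 0},{"xyz": [0,0,0],"roll": 0,"grip": 0}]}}

```text
time_s: 10.13
position: [0.4828, -0.0688, 0.2264]
tcp_rot: [[1.0, -0.016, 0.005], [-0.016, -1.0, -0.001], [0.005, 0.001, -1.0]]
force: [4.5, -0.7, -1.4]
opening: 0.34
grasp_force: 30.0
```

Call:
{"method": "move_arm", "body": {"increments": [{"xyz": [0,0,0],"roll": 0,"grip": 75},{"xyz": [0,0,0],"roll": 0,"grip": 75},{"xyz": [0,0,0],"roll": 0,"grip": 75},{"xyz": [0,0,0],"roll": 0,"grip": 75},{"xyz": [0,0,0],"roll": 0,"grip": 75}]}}

```text
time_s: 10.55
position: [0.4804, -0.0678, 0.2251]
tcp_rot: [[1.0, -0.015, -0.002], [-0.015, -1.0, 0.001], [-0.002, -0.001, -1.0]]
force: [-0.3, -0.1, -0.2]
opening: 0.631
grasp_force: 0.0
```

Call:
{"method": "move_arm", "body": {"increments": [{"xyz": [0,0,-30],"roll": 0,"grip": 75},{"xyz": [0,0,-30],"roll": 0,"grip": 75},{"xyz": [0,0,-10],"roll": 0,"grip": 75},{"xyz": [0,0,0],"roll": 0,"grip": 75}]}}

```text
time_s: 10.88
position: [0.4828, -0.0687, 0.2984]
tcp_rot: [[1.0, -0.015, 0.006], [-0.015, -1.0, -0.002], [0.006, 0.002, -1.0]]
force: [1.4, -0.0, 0.4]
opening: 0.746
grasp_force: 0.0
```

```bash
python3 - <<'E'
from h import *
ps,d=cap('side')
b=cv2.resize(ps[140:240,225:325,::-1],None,fx=6,fy=6,interpolation=cv2.INTER_CUBIC)
cv2.imwrite('pics/v5.png',b)
for a in(66,70,74,78,82):
    A=np.deg2rad(a);print(a,(proj('side',[.4682+.17*np.cos(A),-.0675,.11+.17*np.sin(A)])-[225,140])*6)
for r in bot.trace('guide_knob','side')[:2]:
    y,x=np.nonzero(r['mask']);print(r['conf'],len(x),(x.mean()-225)*6,(y.mean()-140)*6)
E
```

```text
66 [[267.33195514 215.07643085]]
70 [[283.90171601 215.00196993]]
74 [[301.02632681 216.45232313]]
78 [[318.62098781 219.44878497]]
82 [[336.59460357 224.00328235]]
0.63 182 316.5164835164836 311.6703296703297
```

View pics/v5.png

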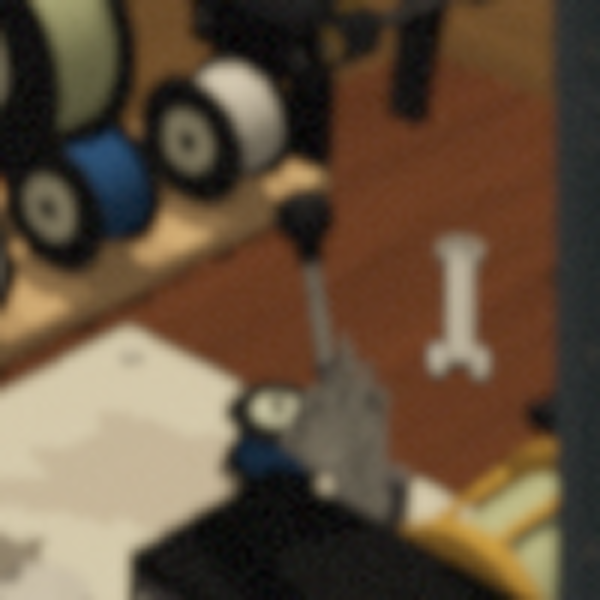

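Knob at crop (304,218), about 74.7°. Pointer tip at about (345,338). They look in line, so I'll back off and measure more finely.

Call:
{"method": "move_arm", "body": {"increments": [{"xyz": [0,0,-40],"roll": 0,"grip": 75},{"xyz": [0,0,-40],"roll": 0,"grip": 75},{"xyz": [-20,30,-10],"roll": 0,"grip": 75},{"xyz": [-20,30,0],"roll": 0,"grip": 75},{"xyz": [0,0,0],"roll": 0,"grip": 75}]}}

```text
time_s: 11.4
position: [0.4373, -0.1311, 0.3848]
tcp_rot: [[1.0, -0.02, -0.004], [-0.02, -1.0, -0.002], [-0.004, 0.002, -1.0]]
force: [0.5, -0.1, -0.5]
opening: 0.751
grasp_force: 0.0
```

```bash
python3 - <<'E'
from h import *
np.set_printoptions(precision=2,suppress=True)
ps,d=cap('side');ps=np.mean([ps]+[cap('side')[0] for _ in range(3)],0)
b=cv2.resize(ps[165:225,255:305,::-1].astype(np.uint8),None,fx=10,fy=10,interpolation=cv2.INTER_CUBIC)
cv2.imwrite('pics/v6.png',b)
g=ps[168:184,268:284].max(-1);m=g<45;y,x=np.nonzero(m);w=60-g[m]
kc=((x*w).sum()/w.sum()+268,(y*w).sum()/w.sum()+168);print('knob px',kc,m.sum())
print('knob',angle_of('side',kc))
for u in(281.8,282.3,282.8): print('ptr',u,angle_of('side',(u,196.3),off=-.0165)[:2])
for dx in(-.004,.004):
    h=np.array([.4682+dx,-.0661,.110]);print(dx,angle_of('side',kc,h)[:2],angle_of('side',(282.5,196.3),h,off=-.0165)[:2])
E
```

```text
knob px (np.float64(275.4139554201855), np.float64(177.23065208362175)) 57
knob (np.float64(0.16654248708780187), np.float64(74.28415782440142), array([ 0.51, -0.07,  0.27]))
ptr 281.8 (np.float64(0.09623562992871582), np.float64(73.21207475894506))
ptr 282.3 (np.float64(0.09654539262810727), np.float64(74.50003818471784))
ptr 282.8 (np.float64(0.09690271070602252), np.float64(75.7761085620553))
-0.004 (np.float64(0.16764027346086888), np.float64(72.94592438197127)) (np.float64(0.09775927105814523), np.float64(72.70984615379085))
0.004 (np.float64(0.16553673052395199), np.float64(75.63939989873543)) (np.float64(0.09576549394116761), np.float64(77.36202024471847))
```

View pics/v6.png

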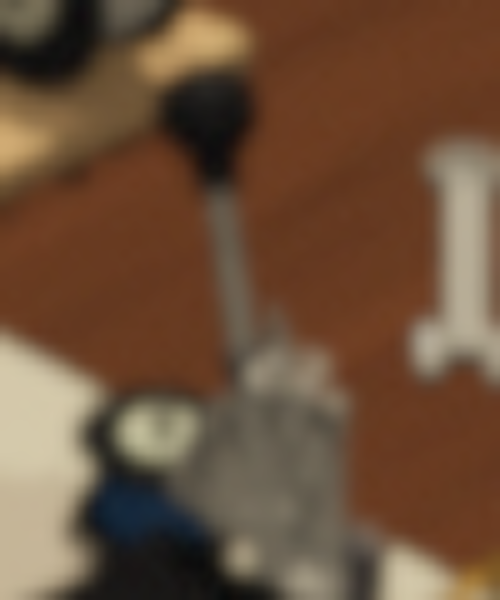

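The averaged crop shows the knob at (208,112) and the pointer tip at about (275,315), both close to 74.5°. As an independent check I'll triangulate the knob with the top view and see what the dark line there was.

```bash
python3 - <<'E'
from h import *
np.set_printoptions(precision=4,suppress=True)
print('plate edge?',plane('top',281.3,201.7,.110))
pt=np.mean([cap('top')[0] for _ in range(4)],0)
A=np.deg2rad(74.5);q=proj('top',[.4682+.17*np.cos(A),-.0675,.11+.17*np.sin(A)])[0];print('pred knob top',q)
u0,v0=(q-10).astype(int);g=pt[v0:v0+20,u0:u0+20].max(-1)
print(g[::1,::1].astype(int))
ks=(275.4,175.9);print('knob side',angle_of('side',ks)[:2])
lab=bot.trace('guide_knob','top')
for r in lab[:2]:
    y,x=np.nonzero(r['mask']);print(r['conf'],len(x),x.mean(),y.mean())
print(bot.read_state()['time_s'])
E
```

```text
plate edge? [ 0.5358 -0.0914  0.11  ]
pred knob top [276.8156 202.4692]
[[247 248 247 247 247 248 247 247 246 245 245 245 246 247 247 247 247 247
  248 248]
 [247 247 247 247 247 247 248 247 247 247 247 247 247 247 247 248 248 248
  247 248]
 [248 247 247 248 247 248 247 247 247 247 247 247 247 247 247 247 247 247
  247 247]
 [247 247 247 247 248 247 247 247 247 246 245 244 246 246 247 247 247 247
  247 248]
 [248 247 247 247 247 247 247 246 243 238 231 229 234 239 243 246 247 247
  247 247]
 [248 247 247 247 247 247 245 239 224 201 180 174 185 203 223 237 245 247
  247 248]
 [247 248 248 247 247 246 238 215 170 130 106 100 109 131 168 215 238 246
  247 247]
 [248 247 247 247 246 240 218 162 107  69  51  48  52  69 109 170 224 242
  247 247]
 [247 247 248 247 244 229 179 112  61  40  40  43  43  43  66 126 196 236
  246 247]
 [248 248 247 247 242 217 149  80  41  37  44  49  48  42  47  96 171 229
  244 247]
 [247 247 247 247 240 206 133  67  36  37  44  50  49  42  42  81 158 225
  244 247]
 [247 247 247 246 238 201 128  63  35  36  42  45  44  39  40  80 157 224
  243 247]
 [247 246 243 240 229 187 120  64  45  44  45  46  43  38  46  92 165 224
  241 244]
 [246 242 229 211 188 150 102  70  61  59  57  55  50  45  55 100 162 210
  228 232]
 [244 233 197 154 127 106  86  74  69  65  61  58  57  55  64  94 134 165
  181 185]
 [242 219 162 111  92  85  78  71  65  59  54  53  55  58  69  85 101 113
  119 121]
 [240 206 140  94  82  79  74  66  56  49  46  46  48  55  68  80  86  89
   90  90]
 [239 200 132  89  77  73  70  64  54  46  43  42  43  48  61  73  79  80
   81  80]
 [239 199 131  86  71  63  61  58  51  45  43  43  42  45  51  59  64  66
   66  65]
 [239 200 130  81  61  52  50  49  45  44  42  42  42  42  44  47  48  49
   50  50]]
knob side (np.float64(0.170994908244497), np.float64(74.56958986209747))
0.52 82 276.3780487804878 201.109756097561
0.19 13039 254.72099087353325 200.44328552803128
11.85
```

```bash
python3 - <<'E'
from h import *
np.set_printoptions(precision=2,suppress=True,linewidth=150)
p=cv2.imread('pics/side0.png').astype(int)
print(p[192:206,276:291,0])
K=None
for a in(72,74,76,78):
    A=np.deg2rad(a);print(a,proj('side',[[.4682+r*np.cos(A),-.0661-.0165-r*.003,.11+r*np.sin(A)] for r in(.097,.09,.083,.076,.07)]).tolist())
E
```

```text
[[34 32 36 34 35 35 30 32 27 28 34 36 34 32 38]
 [34 37 31 34 33 34 33 33 35 31 32 36 35 33 33]
 [35 33 31 34 35 37 40 37 36 34 34 35 35 33 31]
 [34 32 31 32 38 48 56 47 33 36 32 34 30 30 34]
 [31 34 31 33 41 56 64 53 40 33 34 32 35 32 36]
 [31 32 31 34 44 57 69 63 44 32 31 33 32 33 35]
 [36 33 35 35 42 57 70 70 52 36 36 34 35 33 32]
 [34 36 31 36 39 53 76 72 57 38 35 34 33 34 35]
 [31 33 33 35 40 55 76 76 57 41 36 35 32 30 35]
 [36 34 40 36 42 61 78 77 63 47 41 38 34 32 33]
 [35 35 45 52 54 68 81 82 75 65 57 48 43 36 34]
 [39 48 64 70 73 75 82 85 89 89 82 69 62 52 38]
 [52 65 74 81 78 77 78 84 93 99 94 89 85 71 45]
 [67 72 76 79 75 74 74 82 88 91 85 89 92 79 51]]
72 [[281.1690767412357, 195.99432463358409], [281.5598323963783, 198.04397403535617], [281.9490040347378, 200.0866307086026], [282.33659255811733, 202.12228631048364], [282.667552016511, 203.86155582996926]]
74 [[281.9805524072053, 196.11442396634112], [282.3119691875202, 198.1584997737221], [282.6419175120288, 200.19507689220882], [282.97039975793064, 202.22415327336194], [283.2507909452412, 203.9573905332683]]
76 [[282.8004753026469, 196.26952769967494], [283.071726224807, 198.3053610853051], [283.341659362922, 200.33321093433273], [283.6102782462028, 202.3530818021435], [283.8394796738232, 204.07805297008915]]
78 [[283.62780317927894, 196.45961048932242], [283.83813961518854, 198.48451845380566], [284.04734371779875, 200.5009818770157], [284.2554198022928, 202.50901216624177], [284.4328762083221, 204.2234779683017]]
```

Pointer fits 74.0° and the arm 74.5°. I'll wait about a second to be sure it stays put, then hand in.

Call:
{"method": "move_arm", "body": {"increments": [{"xyz": [0,0,0],"roll": 0,"grip": 75},{"xyz": [0,0,0],"roll": 0,"grip": 75},{"xyz": [0,0,0],"roll": 0,"grip": 75},{"xyz": [0,0,0],"roll": 0,"grip": 75},{"xyz": [0,0,0],"roll": 0,"grip": 75}]}}

```text
time_s: 12.27
position: [0.4401, -0.1275, 0.3856]
tcp_rot: [[1.0, -0.015, 0.0], [-0.015, -1.0, -0.0], [0.0, 0.0, -1.0]]
force: [-0.4, 1.2, 0.7]
opening: 0.748
grasp_force: 0.0
```

Call:
{"method": "move_arm", "body": {"increments": [{"xyz": [0,0,0],"roll": 0,"grip": 75},{"xyz": [0,0,0],"roll": 0,"grip": 75},{"xyz": [0,0,0],"roll": 0,"grip": 75},{"xyz": [0,0,0],"roll": 0,"grip": 75},{"xyz": [0,0,0],"roll": 0,"grip": 75}]}}

```text
time_s: 12.68
position: [0.4401, -0.1275, 0.3855]
tcp_rot: [[1.0, -0.015, 0.0], [-0.015, -1.0, 0.0], [0.0, -0.0, -1.0]]
force: [-0.2, -0.7, -0.4]
opening: 0.747
grasp_force: 0.0
```

```bash
python3 -c "
from h import *
print(bot.hand_in())"
```

```text
the job is handed in; nothing more can be done
None
```

I swung the guide arm up and released it; by the cameras it stands at about 74.5° against the pointer's 74.0°, inside the 2.6° limit, and I handed the job in at 12.7 s with the gripper clear, though no verdict came back.

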